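# Press board onto the gluing jig

## Task

In the gluing jig lies a freshly glued wooden panel with two steel guide posts standing up through it. Pick up the pressing board with the red grip, whose two holes match the posts, thread it over both posts, lower it until it lies flat on the panel (do not let it drop), and let go. Leave the board with the green grip and the glue pot where they are.

Things in the scene. Friction and masses are not known exactly. Their poses are not given: they have to be found in the camera images.
- press_board_grip (a point): Pressing board to use: pale plywood 160 (x) x 70 (y) x 12 mm, about 0.2 kg, flat on the bench; two 30 mm through holes 100 mm apart along x, even about its centre. On its middle a red block, the grip: 55 along x, 24 across y (pinch across y), top 60 mm above the board's underside. Point: block centre, 36 mm above the underside; z up. Turned half round it is the same.
- jig_seat (a point): Gluing jig, fixed: grey base 200 (x) x 100 (y) x 20 mm, on it a panel 170 x 80 x 24 mm, pale top. Two steel posts, 12 mm diameter, 100 mm apart along x, even about the centre, rise 45 mm above the panel, the last 10 mm tapered to 4 mm. Point: on the panel's top midway between the posts, 44 mm above the bench; z up. Board home: its grip centre is 36 mm above this point.
- spare_board_grip (a point): Bystander: dark wooden board of the same outline (160 x 70 x 12 mm) with a green grip block (32 x 24 mm, top 60 mm above the underside) and two 30 mm holes only 70 mm apart, which do not fit the posts. Point: centre of the green block, 36 mm above the board's underside; x along the board.
- glue_pot_mid (a point): Bystander: upright white glue pot with a yellow cap, 68 mm diameter, 60 mm tall, standing on the bench. Point: its centre, 30 mm up.
Not all that is in view belongs to the job. Leave any pink or yellow look-alike of the part that bears jig_seat alone. What is shaped like the part that bears press_board_grip but blue is not meant.

How it is judged:
At the end, for the whole second after the job is handed in: The red-gripped board lies at rest, released, flat on the panel with both posts through its holes: grip centre within 15 mm of the jig's middle in plan and 30 to 41 mm above the panel's top, within about 14 degrees of the jig's direction and 4 degrees of level (horizontal distance between press_board_grip and jig_seat below 0.015 m and z of press_board_grip in the frame of jig_seat between 0.03 and 0.041 m and angle between the x axis of press_board_grip and the x axis of jig_seat, either way round below 0.25 rad and angle between press_board_grip's own z axis and vertical below 0.07 rad and linear speed of press_board below 0.03 m/s); the robot touches nothing.
It fails at once if the green-gripped board is moved by more than 30 mm (distance of spare_board_grip from where it was at the start of the episode above 0.03 m).
It fails at once if the glue pot is moved by more than 30 mm (distance of glue_pot_mid from where it was at the start of the episode above 0.03 m).
It fails at once if the pressing board drops: it moves faster than 0.5 m/s while over the panel with its underside less than 70 mm above it (horizontal distance between press_board_grip and jig_seat below 0.03 m and z of press_board_grip in the frame of jig_seat below 0.106 m and linear speed of press_board above 0.5 m/s).
It also fails if it takes over 45 s, if anything falls off the work surface, if the arm or the gripper's body presses on something with over 40 N, if the wrist force passes 120 N, or if a joint passes its speed limit or range.

## Robot

A 6-joint arm with a two-finger parallel gripper is mounted at the origin on the work surface. World frame = base frame: x ahead of the robot, y to its left, z up, the work surface at z = 0. Lengths are in m, angles in rad, forces in N, time in s.
With the tool pointing down it reaches from about 0.35 to 0.975 m from the base axis. Payload 4.9 kg.
Tool frame: the origin (TCP) lies midway between the tips of the shut fingers; the grasp point (between the pads) lies 19 mm behind it; z points along the fingers, y is the direction in which the jaws open and shut (so a half turn about z gives the same grasp; the last joint's range is limited). The gripper opens to 85 mm and grips with 20 to 120 N. Pads are 22 mm wide; open, the fingers measure 114 mm over their backs; the gripper's body (76 mm by 85 mm) begins 54 mm behind the grasp point. The pads swing forward as they close: fully open they stand 13 mm farther back than shut.
Start: joints at [-1.242, 0.053, 1.613, -0, 1.476, -0.119], TCP at [0.271, -0.563, 0.231] pointing down, gripper open.
Joint ranges: [-3.01, 3.01], [-1.01, 2.22], [0.06, 2.58], [-1.02, 4.17], [0.09, 2.62], [-3.14, 3.14]. Speed limits (rad/s): [2.57, 2.57, 3.14, 3.14, 3.14, 3.14].

## Interface

Orientations are given as a rotation vector (axis times angle).
In Python, from station import ctrl gives the robot as it stands.
- The arm moves only by the tool drive_tool, never from a script. Its argument "moves" is one flat list of numbers, 7 for each row, row after row: the turn, a rotation vector about the world's x, y, z in degrees, then the shift along the world's x, y, z in m, then the closure, from 0 (fully open) to 1 (shut). A call has exactly 5 rows; each row shifts and turns the commanded pose from where the row before left it; what a row does not reach is not made up. A row lasts 1/8 s, in which the tool goes at most 62.5 mm and 10.7 degrees, less where a joint would pass 70% of its speed; a pose out of reach is approached as far as the arm can. A call is refused whole if a number of a shift passes 0.0625 or a number of a turn 10.7, either way. A call with a gripper value outside its range is refused whole. The fingers move at their own pace and stop on an object; "newtons" is the grip in N (left out, the last holds). Time passes only in rows, so rows that do not move let the fingers close, or fill a call up. It gives the time, the measured TCP pose, the force and the opening at its end, in the units of the state.
- ctrl.get_obs(): the state, without advancing time (a new reading comes with each control period).
- ctrl.get_image(name): name is "scene" or "top"; returns the picture (480x640x3 uint8, red, green, blue); there is no depth.
- ctrl.get_calibration(name): a dict with "fx", "fy", "cx", "cy" (pixels), "k1" (the pictures are not rectified: a ray, as slopes to the right and down, at radius r is drawn at 1 + k1 r^2 times it, then the intrinsics apply), "rvec" (rotation vector, rad) and "tvec" (3), from world to camera coordinates, as OpenCV has them. Camera axes: x right, y down, z forward; pixel columns grow to the right and rows downward; lengths in m; the calibration is good to about 2 mm. A picture is of the moment at which its call begins. get_calibration takes no time and is no camera call.
- ctrl.finish_job(): hands the job in, once; it reports no verdict.
The state is a dict: "t": time; "q": joint angles; "dq": joint speeds; "effort": joint torques, N m; "tool_pos": TCP position; "tool_rot": TCP orientation; "contact_force": force on the tool from outside, world axes, zero at the start; "wrist_torque": the same for the moment, N m; "opening": finger opening in m.
Only numpy, scipy, OpenCV 4.12 (cv2) and the standard library are available. Lean on these libraries where they do the work, as an engineer would, in place of code of your own. Each camera call takes 0.05 s, during which the arm holds its last target.

## Working session

There is one attempt and no reset: what is moved stays moved. The work goes in short steps, Python scripts to look and compute and a tool call to move; the robot and the scene stay as the last step left them, time stands still between calls to the robot, and variables do not carry over. Pictures are saved under pics/ and viewed, and the job is handed in when it is done.

Besides the shell and the picture viewer there is one more tool, called after ">>>" by a JSON object that holds its "name" and its "arguments", one argument or row to a line. drive_tool: Moves the arm, as the interface text tells. Its arguments: {"type":"object","properties":{"moves":{"type":"array","items":{"type":"number"}},"newtons":{"type":"number"}},"required":["moves"]}

```bash
mkdir -p pics; python3 - <<'E'
from station import ctrl
import cv2
for n in("scene","top"):
    cv2.imwrite(f"pics/{n}0.png",ctrl.get_image(n)[:,:,::-1]); print(ctrl.get_calibration(n))
print(ctrl.get_obs())
E
```

```text
{'fx': 601.3236323026987, 'fy': 601.3236323026987, 'cx': 319.6810146519372, 'cy': 238.17930619405524, 'k1': -0.1917151949745097, 'rvec': array([ 2.11732149,  0.55737479, -0.31732418]), 'tvec': array([-0.45747892, -0.12386844,  1.56046542])}
{'fx': 596.0236968954581, 'fy': 596.0236968954581, 'cx': 329.48385694712323, 'cy': 235.76298594036498, 'k1': -0.17184230151860677, 'rvec': array([ 2.20417021, -2.1888394 ,  0.05375903]), 'tvec': array([-0.01088972,  0.54207802,  1.24920337])}
{'t': 0.1, 'q': array([-1.24199364e+00,  5.33129632e-02,  1.61413833e+00,  1.78889983e-05,
        1.47600772e+00, -1.19022053e-01]), 'dq': array([-3.07314952e-05, -2.34647945e-03, -3.00656044e-03,  1.05499019e-03,
        2.36114051e-03, -8.32838498e-04]), 'effort': array([ 5.39505018e-04, -3.94901276e+01, -3.71364391e+01, -7.41411941e-05,
        3.95097595e-03,  1.13623253e-05]), 'tool_pos': array([ 0.27043988, -0.56284194,  0.23018321]), 'tool_rot': array([-3.06135552e+00, -6.97162963e-01,  2.78957372e-04]), 'contact_force': array([0.4869249 , 0.11366772, 0.75897327]), 'wrist_torque': array([ 0.01550996, -0.024887  , -0.00033322]), 'opening': 0.08557410740397615}
```

View pics/top0.png

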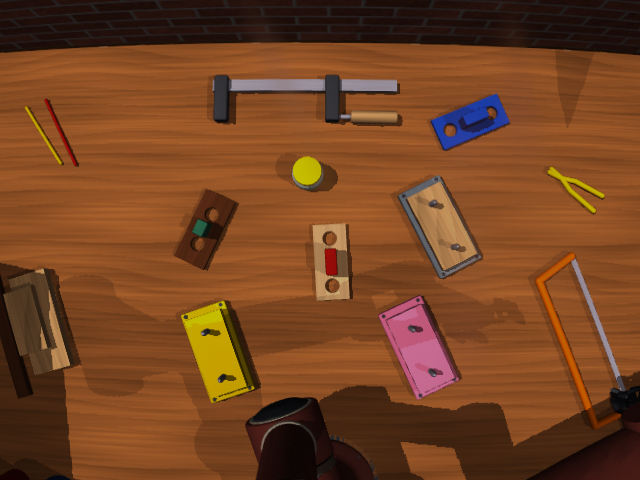

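View pics/scene0.png

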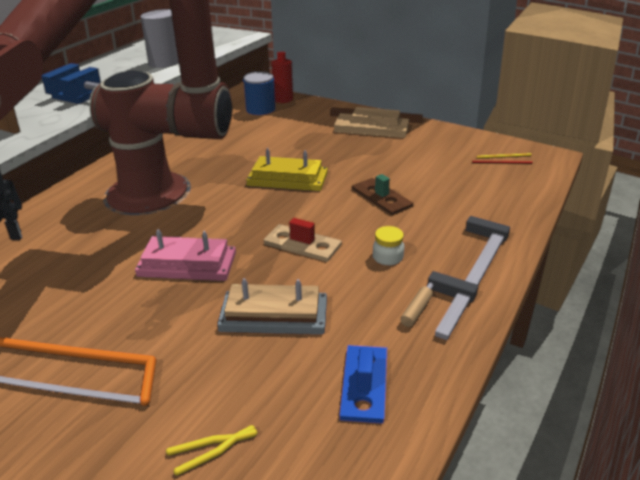

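The top view shows the red-grip board at about (331,262), the real grey/pale jig at about (440,227), the green-grip board at (205,229) and the pot at (308,172). Yellow and pink look-alike jigs and a blue look-alike board are also in view.

```bash
cat > h.py <<'E'
import numpy as np, cv2
from station import ctrl
def ray(n,px,z):
    c=ctrl.get_calibration(n);K=np.array([[c['fx'],0,c['cx']],[0,c['fy'],c['cy']],[0,0,1]])
    u=cv2.undistortPoints(np.array(px,float).reshape(-1,1,2),K,np.array([c['k1'],0,0,0,0]))[:,0]
    R=cv2.Rodrigues(c['rvec'])[0];o=-R.T@c['tvec']
    d=np.c_[u,np.ones(len(u))]@R
    return o+d*((z-o[2])/d[:,2])[:,None]
def proj(n,P):
    c=ctrl.get_calibration(n);K=np.array([[c['fx'],0,c['cx']],[0,c['fy'],c['cy']],[0,0,1]])
    return cv2.projectPoints(np.array(P,float).reshape(-1,3),c['rvec'],c['tvec'],K,np.array([c['k1'],0,0,0,0]))[0][:,0]
def comps(mask,mn=20):
    n,l,s,ce=cv2.connectedComponentsWithStats(mask.astype(np.uint8))
    return [(s[i],ce[i],(l==i)) for i in range(1,n) if s[i][4]>=mn]
E
python3 - <<'E'
from h import *
t=cv2.imread("pics/top0.png");s=cv2.imread("pics/scene0.png")
for n,im in(("top",t),("scene",s)):
    h=cv2.cvtColor(im,cv2.COLOR_BGR2HSV)
    m=((h[...,0]<5)|(h[...,0]>175))&(h[...,1]>190)&(h[...,2]>90)
    for a,b,mm in comps(m,30): 
        print(n,a,b, cv2.minAreaRect(np.argwhere(mm)[:,::-1].astype(np.float32)))
a=cv2.resize(t[215:310,300:365],None,fx=6,fy=6,interpolation=cv2.INTER_CUBIC)
b=cv2.resize(t[170:285,390:490],None,fx=5,fy=5,interpolation=cv2.INTER_CUBIC)
cv2.imwrite("pics/a.png",a);cv2.imwrite("pics/b.png",b)
c=np.vstack([cv2.resize(s[210:270,255:355],None,fx=5,fy=5,interpolation=cv2.INTER_CUBIC)[:299],cv2.resize(s[270:340,210:335],None,fx=4,fy=4,interpolation=cv2.INTER_CUBIC)])
cv2.imwrite("pics/c.png",c)
E
```

```text
top [ 45  99  32  67 180] [ 60.16111111 132.17777778] ((60.00761795043945, 131.9964599609375), (72.49652099609375, 2.7055954933166504), 65.15760803222656)
top [325 249  12  26 288] [330.53472222 261.45138889] ((330.5, 261.5), (25.0, 11.0), 90.0)
scene [278  54   5   9  30] [279.96666667  57.73333333] ((279.8513488769531, 57.89189529418945), (3.2879798412323, 8.38434886932373), 9.462321281433105)
scene [291 219  22  10 110] [301.89090909 223.4       ] ((301.5000305175781, 223.50001525878906), (20.615528106689453, 6.063390731811523), 14.03624439239502)
```

View pics/a.png

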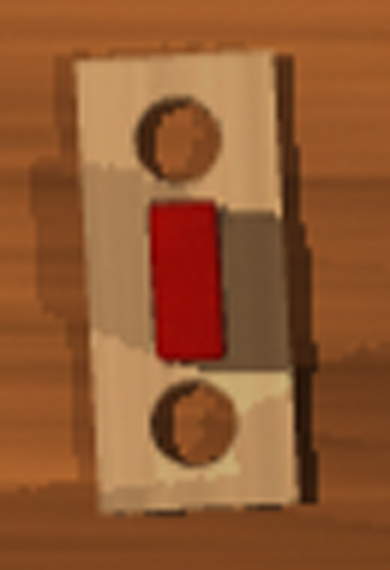

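View pics/b.png

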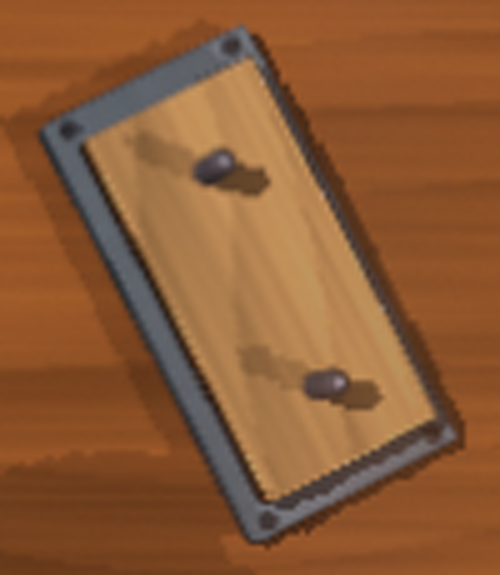

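View pics/c.png

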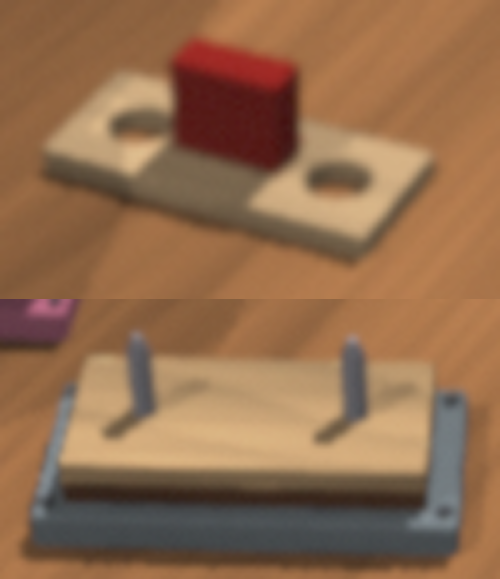

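```bash
python3 - <<'E'
from h import *
A=lambda p:np.array(p,float)/6+[299.6,214.6]
B=lambda p:np.array(p,float)/5+[389.6,169.6]
S=lambda p:(np.array(p,float)-[0,299])/4+[209.6,269.6]
S1=lambda p:np.array(p,float)/5+[254.6,209.6]
def rep(l,P): print(l,P.round(4).tolist(),'mean',P.mean(0).round(4))
def ang(v): return np.degrees(np.arctan2(v[1],v[0])).round(2)
P=ray("top",A([(76,60),(273,53),(299,500),(101,512)]),.012);rep("board",P);print(ang(P[0]-P[3]),ang(P[1]-P[2]),np.linalg.norm(P[0]-P[3]))
P=ray("top",A([(178,138),(194,422)]),.012);rep("holes",P);print(ang(P[0]-P[1]))
P=ray("top",A([(149,202),(216,200),(224,357),(157,362)]),.060);rep("red",P);print(ang(P[0]-P[3]),ang(P[1]-P[2]))
P=ray("scene",S1([(45,147),(122,72),(432,154),(355,245)]),.012);rep("board scene",P)
P=ray("scene",S1([(190,40),(298,66),(282,82),(174,56)]),.06);rep("red scene",P)
P=ray("top",B([(85,140),(255,60),(436,418),(270,500)]),.044);rep("panel",P);print(ang(P[0]-P[3]),ang(P[1]-P[2]))
P=ray("top",B([(42,130),(245,28),(462,435),(255,543)]),.02);rep("base",P);print(ang(P[0]-P[3]),ang(P[1]-P[2]))
P=ray("top",B([(228,160),(343,380)]),.087);rep("tips",P);print(ang(P[0]-P[1]))
P=ray("scene",S([(143,412),(355,417)]),.044);rep("sc bases",P);print(ang(P[0]-P[1]))
P=ray("scene",S([(137,334),(352,339)]),.089);rep("sc tips",P);print(ang(P[0]-P[1]))
P=ray("top",[(308,170)],.06);rep("pot",P)
E
```

```text
board [[0.5657, 0.0296, 0.012], [0.5686, -0.0401, 0.012], [0.4109, -0.0502, 0.012], [0.4062, 0.0195, 0.012]] mean [ 0.4879 -0.0103  0.012 ]
3.62 3.67 0.15977228226596396
holes [[0.5383, -0.0067, 0.012], [0.4382, -0.013, 0.012]] mean [ 0.4882 -0.0098  0.012 ]
3.62
red [[0.5143, 0.003, 0.06], [0.5151, -0.0198, 0.06], [0.4619, -0.0228, 0.06], [0.46, -0.0001, 0.06]] mean [ 0.4878 -0.0099  0.06  ]
3.28 3.3
board scene [[0.4117, -0.0488, 0.012], [0.4084, 0.0194, 0.012], [0.5665, 0.0293, 0.012], [0.5701, -0.0464, 0.012]] mean [ 0.4892 -0.0116  0.012 ]
red scene [[0.4635, -0.005, 0.06], [0.5162, -0.0005, 0.06], [0.5165, -0.0147, 0.06], [0.4643, -0.0194, 0.06]] mean [ 0.4901 -0.0099  0.06  ]
panel [[0.6213, -0.167, 0.044], [0.6557, -0.2387, 0.044], [0.5064, -0.3147, 0.044], [0.472, -0.2444, 0.044]] mean [ 0.5638 -0.2412  0.044 ]
27.41 26.97
base [[0.6281, -0.1518, 0.02], [0.6728, -0.239, 0.02], [0.4997, -0.332, 0.02], [0.4536, -0.2427, 0.02]] mean [ 0.5636 -0.2414  0.02  ]
27.51 28.23
tips [[0.6088, -0.2194, 0.087], [0.5205, -0.2659, 0.087]] mean [ 0.5647 -0.2426  0.087 ]
27.78
sc bases [[0.5207, -0.2652, 0.044], [0.6102, -0.2196, 0.044]] mean [ 0.5655 -0.2424  0.044 ]
-152.97
sc tips [[0.5205, -0.2627, 0.089], [0.6094, -0.2177, 0.089]] mean [ 0.565  -0.2402  0.089 ]
-153.18
pot [[0.6749, 0.038, 0.06]] mean [0.6749 0.038  0.06  ]
```

Both views agree. The board is at (0.488, -0.010) with yaw about 3.5°. The jig is at (0.5645, -0.2415) with yaw about 27.4°. The tool is at yaw 25.7°, so I'm moving over the board now.

>>> {"name": "drive_tool", "arguments": {
  "moves": [0,0,-2.2,0.02,0.05,0,0,0,0,-2.2,0.02,0.05,0,0,0,0,-2.2,0.02,0.05,0,0,0,0,-2.2,0.02,0.05,0,0,0,0,-2.2,0.02,0.05,0,0],
  "newtons": 50
}}

```text
t: 0.72
tool_pos: [0.3708, -0.3115, 0.2308]
tool_rot: [-3.116, -0.398, 0.0]
contact_force: [1.5, 0.0, -0.2]
opening: 0.0853
```

>>> {"name": "drive_tool", "arguments": {
  "moves": [0,0,-2.2,0.02,0.05,0,0,0,0,-2.2,0.02,0.05,0,0,0,0,-2.2,0.02,0.05,0,0,0,0,-2.2,0.02,0.05,0,0,0,0,-2.2,0.02,0.05,0,0]
}}

```text
t: 1.35
tool_pos: [0.4707, -0.0616, 0.231]
tool_rot: [3.14, 0.098, -0.0]
contact_force: [0.4, -0.4, -0.2]
opening: 0.0856
```

>>> {"name": "drive_tool", "arguments": {
  "moves": [0,0,0,0.009,0.026,-0.02,0,0,0,0,0.0085,0.0255,-0.03,0,0,0,0,0,0,-0.04,0,0,0,0,0,0,-0.03,0,0,0,0,0,0,0,0]
}}

```text
t: 1.98
tool_pos: [0.4855, -0.0113, 0.108]
tool_rot: [-3.139, -0.1, 0.011]
contact_force: [-0.6, 1.1, 0.3]
opening: 0.0853
```

```bash
python3 - <<'E'
from h import *
for n in("scene","top"):
    im=ctrl.get_image(n)[:,:,::-1]
    x,y=(200,130) if n=="scene" else (240,190)
    cv2.imwrite(f"pics/{n}1.png",cv2.resize(im[y:y+150,x:x+200],None,fx=4,fy=4))
o=ctrl.get_obs();print(o['tool_pos'],o['tool_rot'],o['contact_force'])
E
```

```text
[ 0.48832994 -0.01194768  0.11189337] [3.13994814e+00 1.00133520e-01 4.33795053e-04] [-0.1663006   0.10961683  1.6955397 ]
```

View pics/scene1.png

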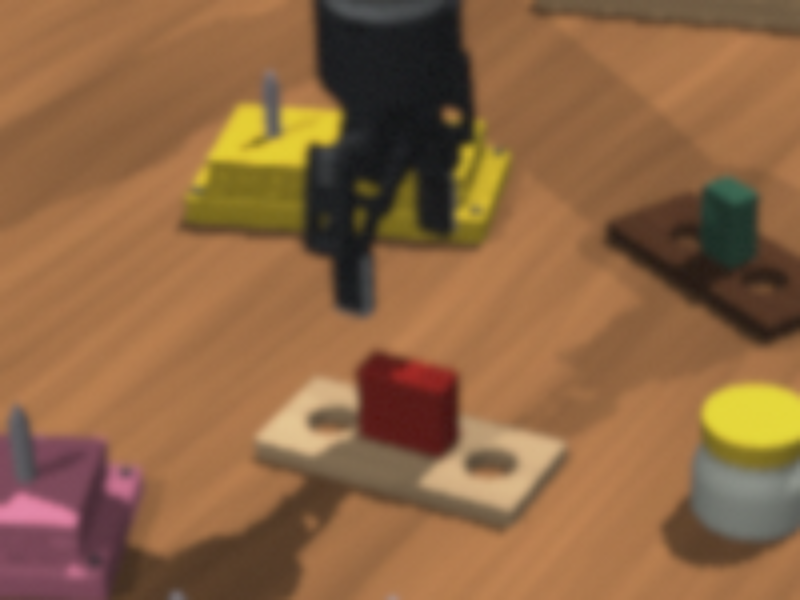

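The open gripper hangs above the red grip, which is at about (408,405) in the crop, with nothing else nearby. I'm lowering to TCP z of about 0.022.

>>> {"name": "drive_tool", "arguments": {
  "moves": [0,0,0,0,0.0015,-0.025,0,0,0,0,0,0,-0.025,0,0,0,0,0,0,-0.025,0,0,0,0,0,0,-0.014,0,0,0,0,0,0,0,0]
}}

```text
t: 2.7
tool_pos: [0.4883, -0.0105, 0.0225]
tool_rot: [-3.14, -0.1, 0.0]
contact_force: [-0.2, -0.4, 0.3]
opening: 0.0855
```

>>> {"name": "drive_tool", "arguments": {
  "moves": [0,0,0,0,0,0,0.3,0,0,0,0,0,0,0.5,0,0,0,0,0,0,0.7,0,0,0,0,0,0,0.9,0,0,0,0,0,0,1],
  "newtons": 50
}}

```text
t: 3.32
tool_pos: [0.4887, -0.0105, 0.023]
tool_rot: [3.14, 0.1, 0.002]
contact_force: [-0.6, 0.2, 3.6]
opening: 0.0234
```

>>> {"name": "drive_tool", "arguments": {
  "moves": [0,0,0,0,0,0,1,0,0,0,0,0,0,1,0,0,0,0,0,0,1,0,0,0,0,0,0,1,0,0,0,0,0,0,1]
}}

```text
t: 3.95
tool_pos: [0.4887, -0.0105, 0.023]
tool_rot: [3.14, 0.1, 0.002]
contact_force: [-1.6, -0.8, 5.2]
opening: 0.0235
```

It has gripped at 23.5 mm opening. I'm lifting slowly at first.

>>> {"name": "drive_tool", "arguments": {
  "moves": [0,0,0,0,0,0.01,1,0,0,0,0,0,0.03,1,0,0,0,0,0,0.045,1,0,0,0,0,0,0.045,1,0,0,0,0,0,0.02,1]
}}

```text
t: 4.58
tool_pos: [0.4889, -0.0105, 0.1752]
tool_rot: [3.139, 0.1, 0.005]
contact_force: [0.2, -0.1, -1.4]
opening: 0.0236
```

>>> {"name": "drive_tool", "arguments": {
  "moves": [0,0,2.4,0.004,-0.014,0.01,1,0,0,2.4,0.007,-0.022,0,1,0,0,2.4,0.009,-0.027,0,1,0,0,2.4,0.009,-0.027,0,1,0,0,2.4,0.009,-0.027,0,1]
}}

```text
t: 5.2
tool_pos: [0.5255, -0.1279, 0.1815]
tool_rot: [-3.111, -0.43, 0.003]
contact_force: [0.0, 0.7, -2.2]
opening: 0.0233
```

>>> {"name": "drive_tool", "arguments": {
  "moves": [0,0,2.4,0.009,-0.027,0,1,0,0,2.4,0.009,-0.027,0,1,0,0,2.4,0.009,-0.027,0,1,0,0,2.4,0.008,-0.022,0,1,0,0,2.4,0.003,-0.011,0,1]
}}

```text
t: 5.82
tool_pos: [0.5636, -0.2421, 0.1813]
tool_rot: [-3.049, -0.751, 0.003]
contact_force: [-0.3, -0.0, -1.7]
opening: 0.0234
```

>>> {"name": "drive_tool", "arguments": {
  "moves": [0,0,0,0,0,0,1,0,0,0,0,0,0,1,0,0,0,0,0,0,1,0,0,0,0,0,0,1,0,0,0,0,0,0,1]
}}

```text
t: 6.45
tool_pos: [0.5641, -0.2411, 0.1824]
tool_rot: [3.05, 0.751, 0.0]
contact_force: [-0.6, 0.2, -2.4]
opening: 0.0233
```

```bash
python3 - <<'E'
from h import *
for n in("scene","top"):
    im=ctrl.get_image(n)[:,:,::-1].copy()
    cv2.imwrite(f"pics/{n}2.png",im)
    x,y=(180,180) if n=="scene" else (370,140)
    cv2.imwrite(f"pics/{n}2c.png",cv2.resize(im[y:y+150,x:x+170],None,fx=4,fy=4,interpolation=cv2.INTER_CUBIC))
o=ctrl.get_obs();print(o['tool_pos'],o['tool_rot'],o['contact_force'],o['opening'])
E
```

```text
[ 0.56412225 -0.24122581  0.18237978] [3.05046775e+00 7.51046410e-01 1.44783347e-04] [-0.08788273  0.95324633 -2.38529337] 0.023374291284014047
```

View pics/scene2c.png

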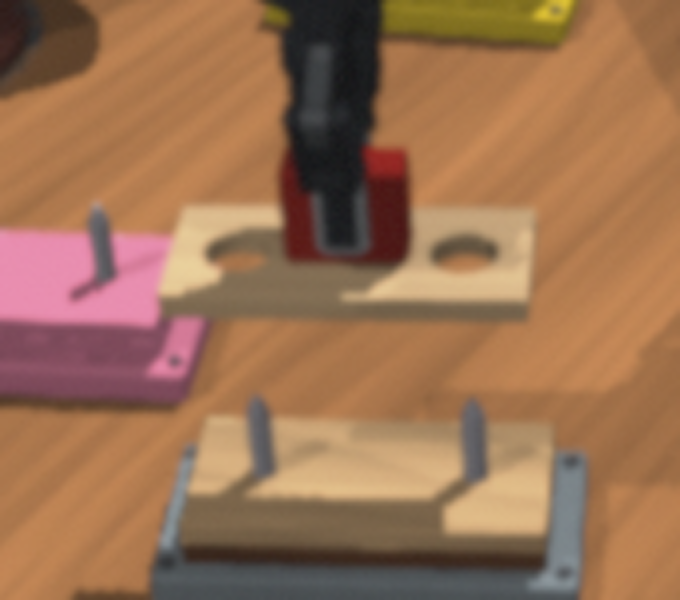

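View pics/top2c.png

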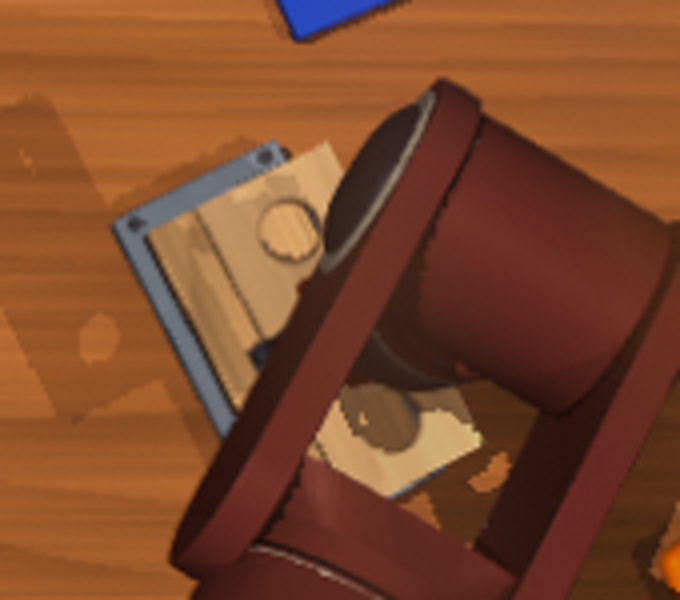

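The board hangs level above the jig. Its holes appear at about (237,253) and (465,252) in the scene crop, with the posts below. I'll check the hole positions.

```bash
python3 - <<'E'
from h import *
for n,p,o in(("scene",[(238,253),(465,253)],(179.6,179.6)),("top",[(290,231),(381,413)],(369.6,139.6))):
    P=ray(n,np.array(p)/4+o,.1714);v=P[0]-P[1];print(n,P.round(4).tolist(),P.mean(0),np.linalg.norm(v),np.degrees(np.arctan2(v[1],v[0])))
# level check: board top corners scene
c=ray("scene",np.array([(185,205),(537,208),(530,300),(160,297)])/4+179.6,.1714);print(c, c.mean(0))
E
```

```text
scene [[0.5219, -0.2661, 0.1714], [0.6099, -0.2181, 0.1714]] [ 0.56586545 -0.24212228  0.1714    ] 0.10021302301002331 -151.39065286580805
top [[0.6078, -0.2174, 0.1714], [0.5229, -0.2602, 0.1714]] [ 0.56535606 -0.23879155  0.1714    ] 0.09509350266019015 26.717307223097663
[[ 0.47768901 -0.24682546  0.1714    ]
 [ 0.61960949 -0.17259145  0.1714    ]
 [ 0.65264372 -0.23457482  0.1714    ]
 [ 0.51184264 -0.3092683   0.1714    ]] [ 0.56544622 -0.24081501  0.1714    ]
```

It is aligned to about 1–2 mm, so I'm lowering.

>>> {"name": "drive_tool", "arguments": {
  "moves": [0,0,0,0,0,-0.015,1,0,0,0,0,0,-0.02,1,0,0,0,0,0,-0.02,1,0,0,0,0,0,-0.015,1,0,0,0,0,0,0,1]
}}

```text
t: 7.18
tool_pos: [0.5628, -0.2406, 0.1097]
tool_rot: [-3.048, -0.75, 0.005]
contact_force: [-0.1, 0.7, -1.2]
opening: 0.0237
```

>>> {"name": "drive_tool", "arguments": {
  "moves": [0,0,0,0,0,-0.01,1,0,0,0,0,0,-0.01,1,0,0,0,0,0,-0.01,1,0,0,0,0,0,-0.006,1,0,0,0,0,0,0,1]
}}

```text
t: 7.8
tool_pos: [0.5637, -0.2411, 0.0755]
tool_rot: [-3.05, -0.751, 0.002]
contact_force: [0.9, 0.2, -1.6]
opening: 0.0235
```

```bash
python3 - <<'E'
from h import *
im=ctrl.get_image("scene")[:,:,::-1]
cv2.imwrite(f"pics/s3.png",cv2.resize(im[210:350,190:350],None,fx=4,fy=4,interpolation=cv2.INTER_CUBIC))
o=ctrl.get_obs();print(o['tool_pos'],o['tool_rot'],o['contact_force'],o['wrist_torque'])
E
```

```text
[ 0.56402989 -0.2413087   0.07607921] [-3.05027351e+00 -7.50785504e-01  3.73930859e-04] [ 0.31791594  0.38235699 -2.41559888] [-0.04186778 -0.01166919  0.03556458]
```

View pics/s3.png

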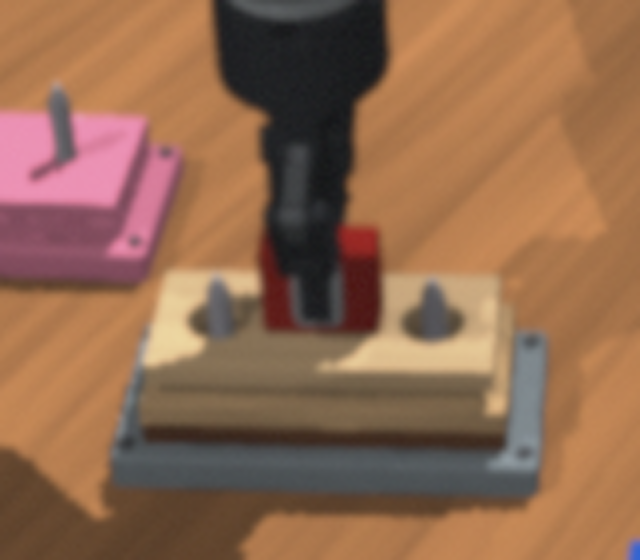

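Both posts stand inside the holes, at about (220,315) and (433,312). I'll lower the last roughly 9 mm in small steps.

>>> {"name": "drive_tool", "arguments": {
  "moves": [0,0,0,0,0,-0.003,1,0,0,0,0,0,-0.002,1,0,0,0,0,0,-0.002,1,0,0,0,0,0,-0.001,1,0,0,0,0,0,0,1]
}}

```text
t: 8.48
tool_pos: [0.564, -0.2413, 0.0682]
tool_rot: [-3.05, -0.751, 0.0]
contact_force: [-0.2, -0.2, -2.4]
opening: 0.0236
```

>>> {"name": "drive_tool", "arguments": {
  "moves": [0,0,0,0,0,-0.001,1,0,0,0,0,0,0,1,0,0,0,0,0,0,1,0,0,0,0,0,0,1,0,0,0,0,0,0,1]
}}

```text
t: 9.1
tool_pos: [0.5641, -0.2414, 0.0673]
tool_rot: [3.051, 0.751, 0.0]
contact_force: [-0.3, -0.4, -2.1]
opening: 0.0234
```

>>> {"name": "drive_tool", "arguments": {
  "moves": [0,0,0,0,0,-0.001,1,0,0,0,0,0,0,1,0,0,0,0,0,0,1,0,0,0,0,0,0,1,0,0,0,0,0,0,1]
}}

```text
t: 9.72
tool_pos: [0.5643, -0.2415, 0.067]
tool_rot: [3.05, 0.751, 0.0]
contact_force: [-2.6, 1.3, 4.4]
opening: 0.0234
```

It has made contact: Fz went from -2 to +4 N. Now I'm releasing.

>>> {"name": "drive_tool", "arguments": {
  "moves": [0,0,0,0,0,0,0.6,0,0,0,0,0,0,0.5,0,0,0,0,0,0,0.3,0,0,0,0,0,0,0.2,0,0,0,0,0,0,0.2]
}}

```text
t: 10.35
tool_pos: [0.5641, -0.2414, 0.0662]
tool_rot: [-3.051, -0.751, 0.0]
contact_force: [-0.2, -0.7, -0.3]
opening: 0.0683
```

>>> {"name": "drive_tool", "arguments": {
  "moves": [0,0,0,0,0,0,0.1,0,0,0,0,0,0.01,0.1,0,0,0,0,0,0.025,0.1,0,0,0,0,0,0.04,0.1,0,0,0,0,0,0.05,0.1]
}}

```text
t: 10.98
tool_pos: [0.5635, -0.241, 0.1921]
tool_rot: [-3.049, -0.751, 0.002]
contact_force: [0.6, -0.7, 1.1]
opening: 0.0775
```

>>> {"name": "drive_tool", "arguments": {
  "moves": [0,0,0,0,0,0.03,0.1,0,0,0,-0.03,-0.05,0,0.1,0,0,0,-0.03,-0.05,0,0.1,0,0,0,-0.03,-0.05,0,0.1,0,0,0,-0.03,-0.05,0,0.1]
}}

```text
t: 11.6
tool_pos: [0.4432, -0.4429, 0.2225]
tool_rot: [3.049, 0.751, 0.001]
contact_force: [0.5, -0.5, 0.4]
opening: 0.077
```

>>> {"name": "drive_tool", "arguments": {
  "moves": [0,0,0,-0.03,-0.05,0,0.1,0,0,0,-0.02,-0.04,0,0.1,0,0,0,-0.02,-0.03,0,0.1,0,0,0,0,0,0,0.1,0,0,0,0,0,0,0.1]
}}

```text
t: 12.22
tool_pos: [0.3744, -0.561, 0.2217]
tool_rot: [3.051, 0.751, 0.001]
contact_force: [-0.1, -0.0, -0.1]
opening: 0.077
```

```bash
python3 - <<'E'
from h import *
s=ctrl.get_image("scene")[:,:,::-1];t=ctrl.get_image("top")[:,:,::-1]
cv2.imwrite("pics/s4.png",cv2.resize(s[210:350,190:350],None,fx=4,fy=4,interpolation=cv2.INTER_CUBIC))
cv2.imwrite("pics/t4.png",t)
cv2.imwrite("pics/t4c.png",cv2.resize(t[170:285,390:490],None,fx=5,fy=5,interpolation=cv2.INTER_CUBIC))
o=ctrl.get_obs();print(o['t'],o['tool_pos'],o['contact_force'],o['opening'])
E
```

```text
12.325 [ 0.37487274 -0.56052442  0.22169618] [-1.03986928 -0.11421426  0.69649663] 0.07719053827647256
```

View pics/s4.png

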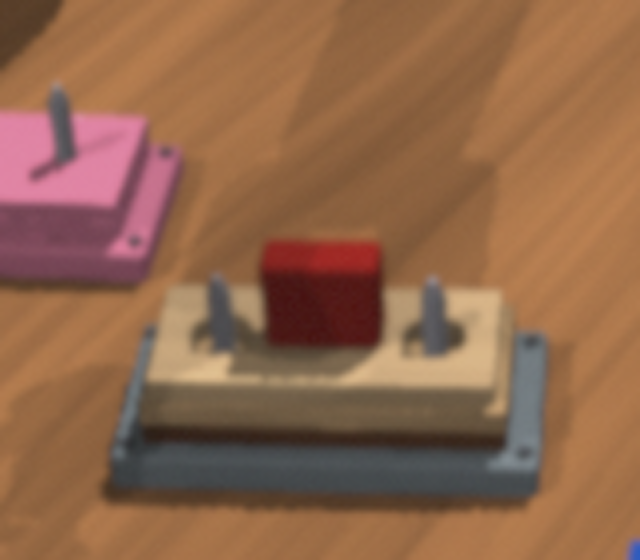

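View pics/t4c.png

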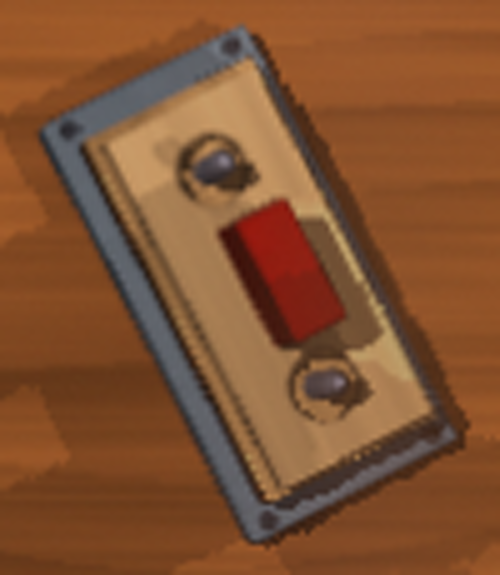

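View pics/t4.png

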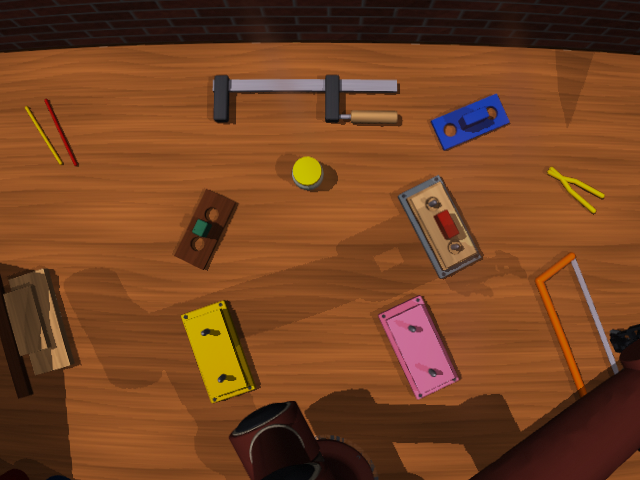

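The board lies flat on the panel with both posts through its holes. The red top is centred at about (446,223) in the top view. The green-grip board at (205,229) and the pot at (308,172) look unmoved. I'll measure the red top once more and hand in.

```bash
python3 - <<'E'
from h import *
P=ray("top",np.array([(235,222),(287,200),(345,318),(297,345)])/5+[389.6,169.6],.104)
print(P.round(4),P.mean(0))
a=cv2.imread("pics/top0.png");b=cv2.imread("pics/t4.png")
d=cv2.absdiff(a,b).max(2)
print("diff>40 px, spare:",(d[185:275,170:242]>40).sum(),"pot:",(d[150:195,288:330]>40).sum())
print(ctrl.finish_job())
E
```

```text
[[ 0.5823 -0.219   0.104 ]
 [ 0.5913 -0.2399  0.104 ]
 [ 0.5446 -0.2631  0.104 ]
 [ 0.5337 -0.2437  0.104 ]] [ 0.56297511 -0.2414417   0.104     ]
diff>40 px, spare: 0 pot: 0
the job is handed in; nothing more can be done
None
```

The red-gripped pressing board is threaded over both posts, lies flat on the panel and is released. I handed the job in at about 12.3 s of the 45 s allowed.

I located the board and jig in both cameras, and the two views agreed to about 2 mm. I gripped the red block across y at 50 N, then carried and turned the board over the jig. I checked its holes against the posts before lowering. I let go only once a small contact force showed it had touched the panel (about 4 N).

- **Position:** the grip top measured (0.563, -0.241) against the jig middle at (0.5645, -0.2415), so it is about 2 mm off in plan.
- **Direction:** the board was turned to within about 1° of the jig's direction before lowering, and it looks parallel to the panel in the final picture.
- **Level and height:** I judged these from the pictures and the contact height, not from a separate measurement. The board looks flat, with both posts up through the holes.
- **Bystanders:** the before-and-after top pictures show no change at the green-gripped board or the glue pot.
- **Robot:** the gripper is about 0.37 m away from the board in plan, with near-zero contact force.

One measurement disagreed. In the hole check before lowering, the top view gave a hole spacing of 95 mm instead of 100 mm, because the arm partly hid one hole. I relied on the scene view there, which gave 100.2 mm. No other check failed.

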